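# Mesh a brass gear on its splined shaft and hold it home

## Robot

A 7-joint arm with a two-finger parallel gripper is mounted at the origin on a cart in front of the work surface, level with it; the furniture and walls round the work are solid. World frame = base frame: x ahead of the robot, y to its left, z up, the work surface at z = 0. Lengths are in m, angles in rad, forces in N, time in s.
With the tool pointing down it reaches from about 0.4 to 0.85 m from the base axis. Payload 4.5 kg.
Tool frame: the origin (TCP) lies on the centre line of the jaws, within the pads' length; the fingertips stand 14 mm ahead of it and the grasp point (between the pads) lies 5 mm behind it (r.tcp_to_tips is the z of the fingertips in the tool frame, in m); z points along the fingers, y is the direction in which the jaws open and shut (so a half turn about z gives the same grasp; the last joint's range is limited). The gripper opens to 88 mm and grips with 3 to 60 N. Pads are 18 mm wide; open, the fingers measure 123 mm over their backs; the gripper's body (75 mm by 187 mm) begins 45 mm behind the grasp point.
Start: joints at [1.139, 0.689, -0.195, 1.565, 0.157, 0.902, -0.215], TCP at [0.281, -0.558, 0.253] pointing down, gripper open.
Joint ranges: [-3.01, 3.01], [-0.46, 2.08], [-1.47, 1.51], [0.13, 2.56], [-1, 4.14], [0.04, 2.09], [-2.66, 2.66]. Speed limits (rad/s): [2.57, 2.57, 3.14, 3.14, 3.14, 3.14, 3.14].

## Interface

Orientations are given as a unit quaternion [x, y, z, w].
In Python, from plant import r, viewer gives the robot as it stands.
- The arm moves only by the shell command python3 -m inch 'ROWS' [FORCE]. ROWS is JSON, a list of rows, each a list of 3 entries, a list of its own where there are three numbers: the closure, from 0 (fully open) to 1 (shut), then the shift along the tool's x, y, z in cm, then the turn about the tool's z in degrees. In form: [[fingers, [x, y, z], yaw], ...]. A call has 1 to 20 rows; each row is the pose to reach, as a shift and turn from the pose commanded when the call began, along the tool's axes at that moment; what a row does not reach only later rows make up. A row lasts 1/10 s, in which the tool goes at most 50 mm and 8.59 degrees, less where a joint would pass 70% of its speed; a pose out of reach is approached as far as the arm can. A call with a gripper value outside its range is refused whole. The fingers move at their own pace and stop on an object; FORCE is the grip in N (left out, the last holds). Time passes only in rows, so rows that repeat a pose let the fingers close. It gives the time, the measured TCP pose, the force and the opening at its end, in the units of the state.
- r.get_state(): the state, without advancing time (a new reading comes with each control period).
- viewer.snapshot(name): name is "scene" or "top"; returns the picture (384x512x3 uint8, red, green, blue); there is no depth.
- viewer.camera_params(name): a dict with "intrinsics" (3x3 intrinsics, pixels), "world_to_cam" (4x4, takes a point from world to camera coordinates). Camera axes: x right, y up, looking along -z (the intrinsics and any distortion apply to the point x, -y, -z); pixel columns grow to the right and rows downward; lengths in m; the calibration is good to about 2 mm. A picture is of the moment at which its call begins. camera_params takes no time and is no camera call.
- r.finish_job(): hands the job in, once; it reports no verdict.
Trained networks look in the newest picture that a camera, given by its name, has taken for a name from the list of things; names that differ only in an ending like _2 or _b are one class to them, and where a whole thing is asked for, a point or a joint stands for the part that bears it (a point fixed in the world has none). Each returns a list of dicts, best first, with "p" (0 to 1); they miss things now and then, are a little off and sometimes report something else, mostly with a low value. They report only what shows in the picture. A call takes as long as a camera call. They do not tell look-alikes from the thing itself.
- viewer.outline_of(camera, name): "pixels" (384x512 bool, what is visible of it) and "bbox" ([left, top, width, height] in pixels, round what is visible of it).
The state is a dict: "clock": time; "q": joint angles; "qd": joint speeds; "joint_torque": joint torques, N m; "tool_pos": TCP position; "eef_rot": TCP orientation; "contact_force": force on the tool from outside, world axes, zero at the start; "moment": the same for the moment, N m; "opening": opening from 0.0 (shut) to 1.0 (fully open).
Only numpy, scipy, OpenCV 4.12 (cv2) and the standard library are available. Lean on these libraries where they do the work, as an engineer would, in place of code of your own. Each camera call takes 0.05 s, during which the arm holds its last target.

## Task

Take the brass gear out of the blue sorting tray, turn it until its cross-shaped bore meshes with the splines of the upright gearbox shaft, and slide it down the shaft, pushing the copper spring washer down until the gear is fully home on the stop ring. Finish while still gripping the gear and pressing it home, so that a colleague can fit the retaining clip; do not let go. Leave the white gear, the empty cup and the kitchen timer where they are.

Things in the scene. Friction and masses are not known exactly. Their poses are not given: they have to be found in the camera images.
- gear_center (a point): Centre of the loose brass gear (about 180 g), on its axis, 23 mm above its underside and 23 mm below its top; z up. Toothed disc 69 mm across, 12 mm thick; above it a square hub, 30 x 30 mm, from 12 to 46 mm above the underside: grip it across two opposite flats. The flats face the gear's x and y. It lies flat in one of the two large tray compartments.
- gear: The same brass gear; origin at the centre of its underside, axes as above. A cross-shaped bore runs through its whole height: four slots along the gear's x and y, each 10.4 mm wide, 24.6 mm from slot end to opposite slot end. It fits the shaft in any of four quarter turns, with 1.2 mm clearance a side (about 6 degrees of turn).
- gearbox: Fixed grey gearbox, 110 x 110 x 45 mm, aluminium cover, origin at the centre of its underside on the table, z up; a dark motor sticks out 69 mm along its +x. The fixed steel shaft stands on its z axis: four splines along its x and y, 8 mm wide, 22 mm across, full width up to 89 mm above the origin, then roofed at 45 degrees up to 93 mm.
- shaft_tip (a point): Top of the shaft, on its axis, 113 mm above the table; axes as the gearbox. From 93 mm up the shaft is a round pilot, 12 mm across, with a clip groove and a coned tip. A gear turned wrongly stands on the spline ends, its underside 89 to 93 mm above the table.
- stop_ring (a point): Top of the aluminium stop ring (64 mm across) round the foot of the shaft, on the shaft's axis, 53 mm above the table; z up. The gear is home when its underside rests here (its centre then 76 mm above the table).
- washer (a joint): Travel (m) of the copper spring washer round the shaft (48 mm across). 0 = up, its top 63 mm above the table; grows as the gear pushes it down; 0.010 when the gear is home. Its spring pushes up with 3 N at 0 and 8 N at 0.010, so an unpressed gear rises again.
- tray: Fixed blue sorting tray, 106 x 262 x 16 mm, origin at the centre of its underside, long side along its y; floor and walls 4 mm thick. Two compartments of 98 x 98 mm (centres at y = -0.078 and 0.024 in the tray's frame) hold one gear each, in either order; a narrow third one holds small clips.
- white_gear: Loose white plastic gear, disc 69 mm across and 12 mm thick, round hub 28 mm across up to 26 mm; origin at the centre of its underside. Not to be used.
- cup: Loose empty white cup with yellow handle, 79 x 60 x 74 mm, origin at the underside. Leave alone.
- timer: Loose red and white kitchen timer, 64 mm across, 49 mm high; origin at the underside's centre. Leave alone.
Things that resemble listed ones, but are neither listed nor needed, are in the scene too. Of the things that look like the gear, take the one that is farthest to the robot's left at the start.

How it is judged:
By the outcome, as a careful person would: the job done as asked, in the order asked, and still so for the second after the job is handed in, while the arm keeps its last pose, push and grip.
It also fails if it takes over 40 s, if anything falls off the work surface, if the arm or the gripper's body presses on something with over 40 N, if the wrist force passes 120 N, or if a joint passes its speed limit or range.

## Working session

There is one attempt and no reset: what is moved stays moved. The work goes in short steps, Python scripts to look and compute and a shell command to move; the robot and the scene stay as the last step left them, time stands still between calls to the robot, and variables do not carry over. Pictures are saved under pics/ and viewed, and the job is handed in when it is done.

```bash
ls; mkdir -p pics; python3 - <<'E'
from plant import r, viewer
import cv2, numpy as np
for n in ("scene","top"):
    im=viewer.snapshot(n); cv2.imwrite(f"pics/{n}0.png",im[:,:,::-1])
    p=viewer.camera_params(n); print(n,np.round(p["intrinsics"],1).tolist(),np.round(p["world_to_cam"],3).tolist(),[k for k in p])
s=r.get_state(); print({k:np.round(v,3).tolist() for k,v in s.items()}, r.tcp_to_tips)
E
```

```text
pics
scene [[423.9, 0.0, 252.4], [0.0, 423.9, 188.7], [0.0, 0.0, 1.0]] [[0.927, 0.376, 0.009, -0.516], [-0.232, 0.551, 0.802, 0.065], [0.296, -0.745, 0.598, -1.488], [0.0, 0.0, 0.0, 1.0]] ['intrinsics', 'world_to_cam']
top [[467.5, 0.0, 258.4], [0.0, 467.5, 191.6], [0.0, 0.0, 1.0]] [[0.018, -1.0, 0.006, -0.052], [0.992, 0.019, 0.121, -0.554], [-0.121, 0.003, 0.993, -1.494], [0.0, 0.0, 0.0, 1.0]] ['intrinsics', 'world_to_cam']
{'clock': 0.1, 'q': [1.139, 0.69, -0.195, 1.566, 0.157, 0.903, -0.215], 'qd': [-0.001, -0.001, 0.002, -0.002, -0.0, -0.0, 0.001], 'joint_torque': [-0.002, -52.85, -1.271, -15.384, -0.053, 0.002, 0.0], 'tool_pos': [0.28, -0.558, 0.252], 'eef_rot': [0.973, 0.231, -0.0, -0.001], 'contact_force': [0.401, -0.938, 0.798], 'moment': [-0.002, -0.012, -0.036], 'opening': 0.997} 0.014
```

View pics/scene0.png

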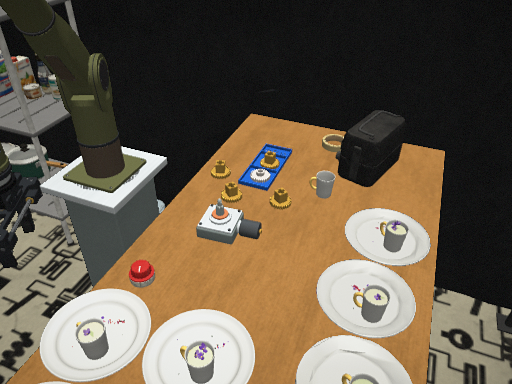

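View pics/top0.png

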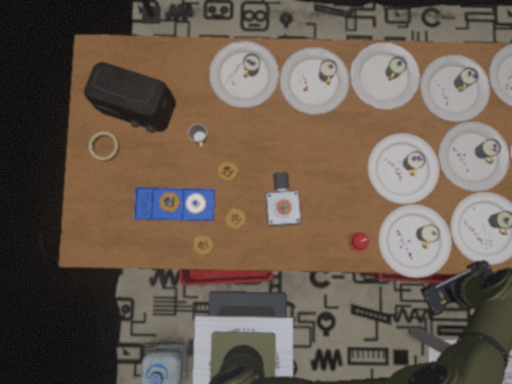

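The scene view shows the blue tray at about (266,166), with a brass gear at (269,159) and the white gear at (260,174). Three brass look-alikes lie outside the tray, at (221,169), (231,191) and (281,198), and the gearbox is at (222,220).
In the top view, gear candidates are at (170,202) in the tray, and (203,245), (235,218) and (228,171) on the table. Robot left is the smaller column, so I choose (170,202): it is farthest left and in the tray. Next I'll check that in a close crop and measure it.

```bash
cat > h.py <<'E'
import numpy as np, cv2
from plant import r, viewer
def cam(n):
    p=viewer.camera_params(n); return np.array(p["intrinsics"]),np.array(p["world_to_cam"])
def proj(n,P):
    K,T=cam(n); P=np.atleast_2d(P); c=P@T[:3,:3].T+T[:3,3]; c=c*[1,-1,-1]; u=c@K.T; return u[:,:2]/u[:,2:]
def ray(n,uv,z):
    K,T=cam(n); R=T[:3,:3]; o=-R.T@T[:3,3]; uv=np.atleast_2d(uv).astype(float)
    d=np.c_[uv,np.ones(len(uv))]@np.linalg.inv(K).T*[1,-1,-1]; d=d@R; return o+d*((z-o[2])/d[:,2:])
def crop(n,im,c,h,f,name):
    x,y=int(c[0]),int(c[1]); a=im[max(0,y-h):y+h,max(0,x-h):x+h]
    cv2.imwrite(name,cv2.resize(a,None,fx=f,fy=f,interpolation=cv2.INTER_CUBIC)[:,:,::-1])
E
python3 - <<'E'
from h import *
I={}
for n in ("scene","top"):
    I[n]=viewer.snapshot(n)
crop("top",I["top"],(175,204),48,8,"pics/t_tray.png")
crop("top",I["top"],(284,205),35,11,"pics/t_gb.png")
crop("scene",I["scene"],(266,165),36,11,"pics/s_tray.png")
crop("scene",I["scene"],(226,220),38,10,"pics/s_gb.png")
np.savez("masks_img.npz",**I)
M={}
for n in ("scene","top"):
    for o in ("gear","gearbox","tray","white_gear","cup","timer"):
        for k,d in enumerate(viewer.outline_of(n,o)):
            m=d["pixels"]; ys,xs=np.nonzero(m)
            print(n,o,round(d["p"],2),np.round(d["bbox"],1),len(xs),xs.mean().round(2) if len(xs) else 0,ys.mean().round(2) if len(xs) else 0)
            M[f"{n}_{o}_{k}"]=m
np.savez("masks.npz",**M)
E
```

```text
scene gear 0.81 [220.4 182.1  23.   19.9] 296 231.69 193.22
scene gear 0.53 [263.5 150.6  17.3  18.4] 244 269.97 160.71
scene gear 0.52 [212.7 159.6  18.9  19.9] 259 220.12 169.61
scene gearbox 0.81 [197.9 199.4  64.7  45.5] 1691 225.98 224.46
scene tray 0.98 [234.8 138.5  53.3  51.3] 869 264.45 165.78
scene white_gear 0.49 [250.8 171.5  18.2  12.1] 236 259.78 175.36
scene cup 0.95 [312.9 174.   24.6  23.5] 442 323.21 184.17
top gear 0.72 [222.3 208.5  22.8  21.4] 262 235.76 217.94
top gear 0.66 [193.2 234.3  19.8  21.2] 254 202.89 245.02
top gear 0.56 [155.4 193.1  22.4  18.7] 308 169.38 201.57
top gear 0.53 [215.3 160.7  23.3  22.6] 324 227.16 171.06
top gearbox 0.37 [159.6 191.7  20.9  21.6] 312 169.55 201.35
top tray 0.79 [134.7 189.2  82.6  30.1] 1943 171.29 204.08
top white_gear 0.76 [183.  194.3  23.1  21.9] 320 195.39 203.06
top white_gear 0.52 [264.5 172.3  35.   52.9] 1402 282.45 202.52
top cup 0.82 [188.7 124.   16.4  26.6] 349 197.75 133.84
top cup 0.58 [265.6 171.1  33.7  54. ] 1437 282.43 202.51
top timer 0.54 [349.6 234.6  18.9  13.9] 271 358.16 240.96
```

View pics/t_tray.png

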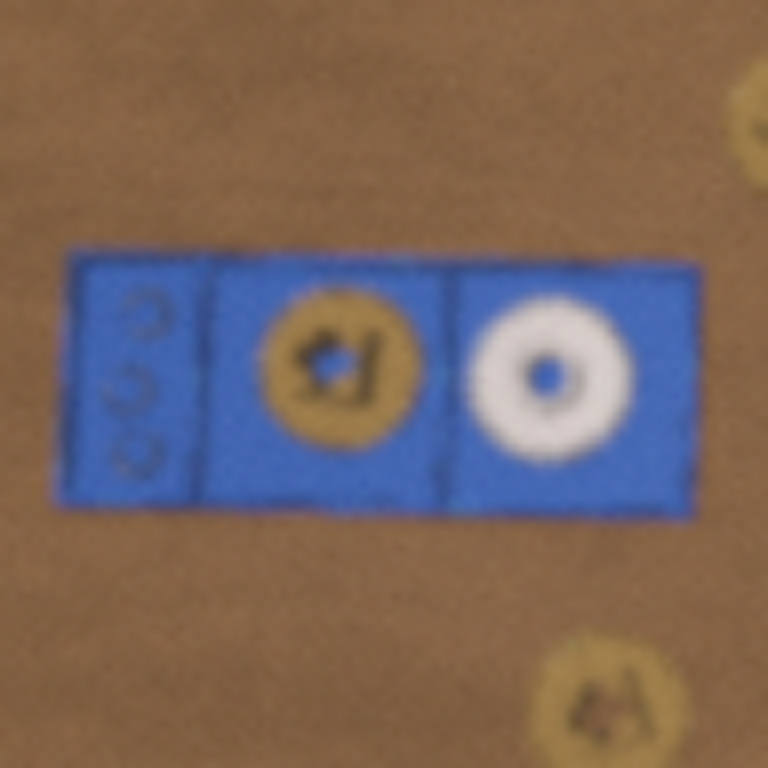

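View pics/t_gb.png

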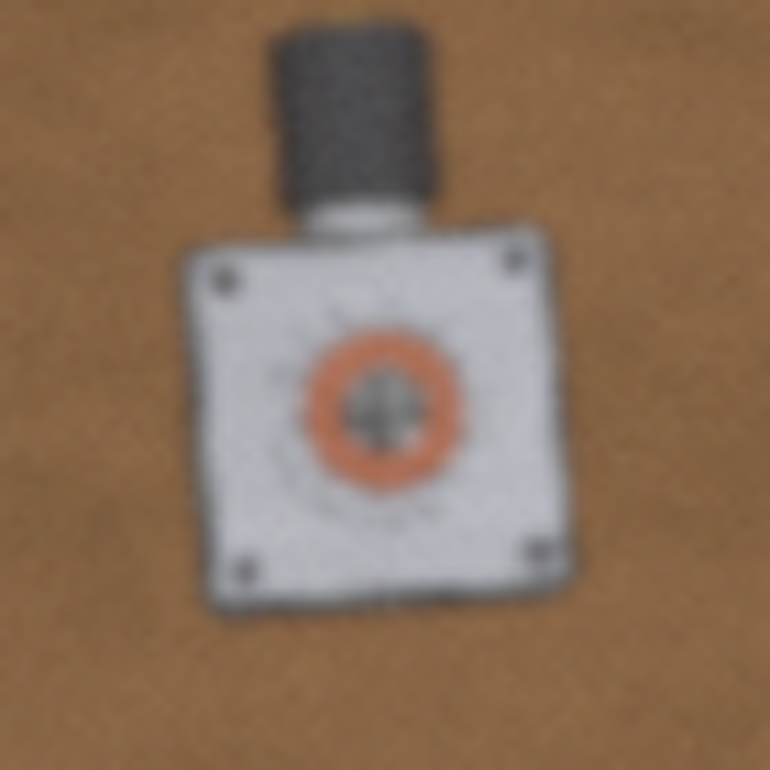

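View pics/s_tray.png

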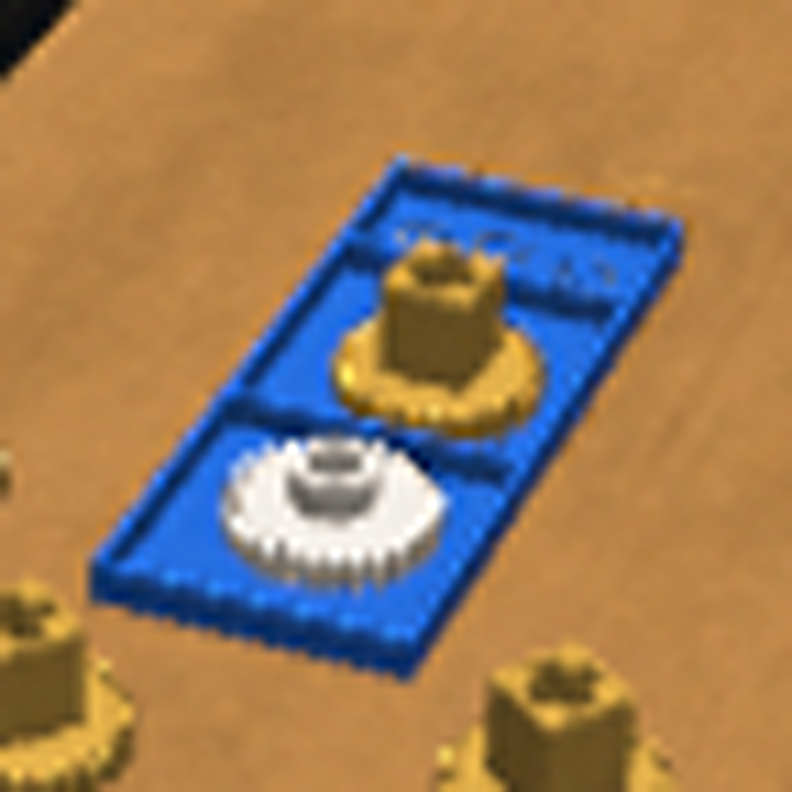

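View pics/s_gb.png

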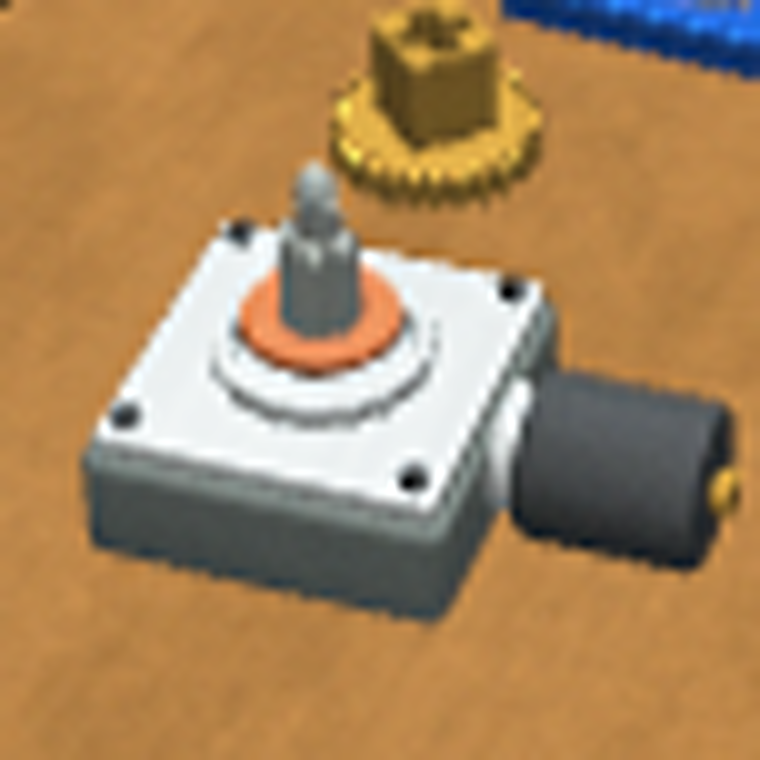

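The crop confirms the tray's brass gear has a square hub and a cross bore, at top (170,202). The white gear is at (195,203). Next I'll fit models in both views for position and yaw.

```bash
cat > fit.py <<'E'
from h import *
from scipy.optimize import minimize
S=8
def sil(n,parts,roi):
    x0,y0,x1,y1=roi; m=np.zeros(((y1-y0)*S,(x1-x0)*S),np.uint8)
    for P in parts:
        uv=(proj(n,P)+0.5-[x0,y0])*S
        cv2.fillConvexPoly(m,cv2.convexHull(uv.astype(np.float32)).round().astype(np.int32),255)
    return cv2.resize(m,(x1-x0,y1-y0),interpolation=cv2.INTER_AREA)/255.
t=np.linspace(0,2*np.pi,60,endpoint=False); C=np.c_[np.cos(t),np.sin(t)]
def cyl(rad,z0,z1): return np.vstack([np.c_[C*rad,np.full(60,z)] for z in (z0,z1)])
def box(hx,hy,z0,z1): return np.array([[a*hx,b*hy,z] for a in(-1,1) for b in (-1,1) for z in(z0,z1)])
def place(P,x,y,z,a):
    c,s=np.cos(a),np.sin(a); return P@np.array([[c,s,0],[-s,c,0],[0,0,1]])+[x,y,z]
gear=[cyl(.0338,0,.012),box(.015,.015,.012,.046)]
E
python3 - <<'E'
from fit import *
d=np.load("masks_img.npz")
def brass(im):
    h=cv2.cvtColor(im,cv2.COLOR_RGB2HSV).astype(int); return h
rois={"scene":(255,143,285,176),"top":(153,186,186,220)}
T={}
for n,(a,b,c,e) in rois.items():
    im=d[n][b:e,a:c].astype(float)
    # brass-ness vs blue: (R-B)
    v=(im[...,0]-im[...,2]); lo,hi=np.percentile(v,5),np.percentile(v,97)
    T[n]=(v>0).astype(float)   # brass where R>B
    cv2.imwrite(f"pics/m_{n}.png",cv2.resize((T[n]*255).astype(np.uint8),None,fx=10,fy=10,interpolation=0))
def cost(p,ns):
    return sum(np.abs(sil(n,[place(P,p[0],p[1],.004,p[2]) for P in gear],rois[n])-T[n]).sum() for n in ns)
p0=ray("top",(169.5,202),.016)[0]; print("init",p0)
for ns in (("top",),("scene",),("top","scene")):
    best=None
    for a in np.radians(range(0,90,10)):
        q=minimize(cost,[p0[0],p0[1],a],args=(ns,),method="Nelder-Mead",options=dict(initial_simplex=np.array([[p0[0],p0[1],a],[p0[0]+.004,p0[1],a],[p0[0],p0[1]+.004,a],[p0[0],p0[1],a+.15]])))
        if best is None or q.fun<best.fun: best=q
    print(ns,np.round(best.x[:2],4),np.degrees(best.x[2])%90,best.fun)
# tray
for n in ("top",):
    im=d[n].astype(int); m=((im[...,2]-im[...,0])>25).astype(np.uint8); m[:180]=0;m[230:]=0;m[:,:120]=0;m[:,230:]=0
    m=cv2.morphologyEx(m,cv2.MORPH_CLOSE,np.ones((35,35)))
    c=max(cv2.findContours(m,0,2)[0],key=cv2.contourArea)[:,0]
    W=ray(n,c,.016)[:,:2]; rr=cv2.minAreaRect(W.astype(np.float32)*1000); print("tray",rr)
E
```

```text
init [0.51681408 0.25006961 0.016     ]
('top',) [0.5192 0.2522] 21.18894750469922 111.19607843137254Traceback (most recent call last):
  File "<stdin>", line 19, in <module>
    res = _minimize_neldermead(fun, x0, args, callback, bounds=bounds,
                               **options)
    fxcc = func(xcc)
    fx = function(np.copy(x), *(wrapper_args + args))
  File "<stdin>", line 14, in cost
  File "<stdin>", line 14, in <genexpr>
  File "fit.py", line 7, in sil
    uv=(proj(n,P)+0.5-[x0,y0])*S
        ~~~~^^^^^
  File "h.py", line 6, in proj
    K,T=cam(n); P=np.atleast_2d(P); c=P@T[:3,:3].T+T[:3,3]; c=c*[1,-1,-1]; u=c@K.T; return u[:,:2]/u[:,2:]
        ~~~^^^
  File "h.py", line 4, in cam
    p=viewer.camera_params(n); return np.array(p["intrinsics"]),np.array(p["world_to_cam"])
ValueError: time passes only in moves, steps and waits
```

```bash
python3 - <<'E'
from fit import *
d=np.load("masks_img.npz")
# washer
for n,(a,b,c,e) in {"top":(270,192,300,222),"scene":(205,210,240,240)}.items():
    im=d[n][b:e,a:c].astype(int); m=((im[...,0]-im[...,2])>35)&(im[...,0]-im[...,1]>25)
    print(n,m.sum())
    ys,xs=np.nonzero(m); hull=cv2.convexHull(np.c_[xs+a,ys+b].astype(np.int32))[:,0]
    mm=np.zeros((384,512),np.uint8); cv2.fillConvexPoly(mm,hull,1)
    yy,xx=np.nonzero(mm); 
    print(n,"washer hull centroid",xx.mean(),yy.mean(),len(xx),"->",ray(n,(xx.mean(),yy.mean()),.062)[0])
# gearbox silhouette fit (box only body) : top cover brightness
n="top"; im=d[n]; g=im[180:240,255:310].astype(int)
m=((g[...,2]-g[...,0])>-12).astype(np.uint8); cv2.imwrite("pics/m_gb.png",m*255)
m=cv2.morphologyEx(m,cv2.MORPH_CLOSE,np.ones((15,15)))
c=max(cv2.findContours(m,0,2)[0],key=cv2.contourArea)[:,0]+[255,180]
c=c[c[:,1]>195]
# scene/top corners by hand from crops (crop px/f + origin)
tc=np.array([[188,243],[545,230],[574,585],[213,605]])/11+np.array([249,170])-.5
ts=np.array([[222,278],[517,258],[540,552],[246,572]])/11+np.array([249,170])-.5
sc=np.array([[240,232],[510,290],[413,480],[124,415]])/10+np.array([188,182])-.5
for nm,n,c,z in (("corners","top",tc,.045),("screws","top",ts,.045),("screws","scene",sc,.045)):
    W=ray(n,c,z)[:,:2]; e=[W[(i+1)%4]-W[i] for i in range(4)]
    print(nm,n,"ctr",W.mean(0).round(4),"len",[round(np.linalg.norm(v),4) for v in e],"ang",[round(np.degrees(np.arctan2(v[1],v[0]))%90,1) for v in e])
tip=np.array([313,165])/10+[188,182]-.5
print("tip scene",ray("scene",tip,.112)[0])
E
```

```text
top 123
top washer hull centroid 286.6981818181818 203.84363636363636 275 -> [ 0.51357041 -0.13327991  0.062     ]
scene 120
scene washer hull centroid 219.66517357222844 225.68085106382978 893 -> [ 0.52767198 -0.17060803  0.062     ]
corners top ctr [ 0.504  -0.1227] len [np.float64(0.1055), np.float64(0.105), np.float64(0.1059), np.float64(0.1069)] ang [np.float64(3.2), np.float64(5.1), np.float64(4.2), np.float64(4.9)]
screws top ctr [ 0.5042 -0.1231] len [np.float64(0.0873), np.float64(0.0869), np.float64(0.0864), np.float64(0.0869)] ang [np.float64(5.0), np.float64(4.9), np.float64(5.0), np.float64(5.5)]
screws scene ctr [ 0.502  -0.1183] len [np.float64(0.0856), np.float64(0.0867), np.float64(0.0872), np.float64(0.087)] ang [np.float64(4.2), np.float64(5.4), np.float64(4.4), np.float64(4.4)]
tip scene [ 0.50121156 -0.11677995  0.112     ]
```

```bash
python3 - <<'E'
from plant import viewer
import numpy as np
np.savez("cams.npz",**{n+k:np.array(viewer.camera_params(n)[k]) for n in("scene","top") for k in("intrinsics","world_to_cam")})
E
sed -i 's/^def cam(n):/_C=dict(np.load("cams.npz"))\ndef cam(n):\n    return _C[n+"intrinsics"],_C[n+"world_to_cam"]\ndef _old(n):/' h.py
cat > f1.py <<'E'
from fit import *
d=np.load("masks_img.npz")
rois={"scene":(255,143,285,184),"top":(153,186,186,220)}
T={}
for n,(a,b,c,e) in rois.items():
    im=d[n][b:e,a:c].astype(float)
    v=(im[...,0]-im[...,2]); sat=v/(im.max(2)+1)
    m=((v>12)&(sat>.15)).astype(np.uint8)
    k,l,st,ce=cv2.connectedComponentsWithStats(m)
    i=1+np.argmax(st[1:,4]); m=(l==i).astype(np.uint8)
    f=m.copy(); cs,_=cv2.findContours(m,0,2); cv2.drawContours(f,cs,-1,1,-1); T[n]=f.astype(float)
cv2.imwrite("pics/m_both.png",np.hstack([cv2.resize((T[n]*255).astype(np.uint8),(330,400),interpolation=0) for n in T]))
def cost(p,ns):
    return sum(np.abs(sil(n,[place(P,p[0],p[1],.004,p[2]) for P in gear],rois[n])-T[n]).sum() for n in ns)
p0=ray("top",(169.5,202),.016)[0]
for ns in (("top",),("scene",),("top","scene")):
    best=None
    for a in np.radians(range(0,90,10)):
        q=minimize(cost,[p0[0],p0[1],a],args=(ns,),method="Nelder-Mead",options=dict(initial_simplex=np.array([[p0[0],p0[1],a],[p0[0]+.004,p0[1],a],[p0[0],p0[1]+.004,a],[p0[0],p0[1],a+.15]])))
        if best is None or q.fun<best.fun: best=q
    print(ns,np.round(best.x[:2],4),np.degrees(best.x[2])%90,best.fun)
im=d["top"].astype(int); m=((im[...,2]-im[...,0])>25).astype(np.uint8); m[:180]=0;m[230:]=0;m[:,:120]=0;m[:,230:]=0
m=cv2.copyMakeBorder(m,40,40,40,40,cv2.BORDER_CONSTANT,value=0)
m=cv2.morphologyEx(m,cv2.MORPH_CLOSE,np.ones((35,35)))[40:-40,40:-40]
c=max(cv2.findContours(m,0,2)[0],key=cv2.contourArea)[:,0]
print("tray",cv2.minAreaRect(ray("top",c,.016)[:,:2].astype(np.float32)*1000))
E
python3 f1.py
```

```text
('top',) [0.5187 0.2515] 23.382925725687937 48.52156862745098
('scene',) [0.5171 0.2569] 70.4148417711049 32.090196078431376
('top', 'scene') [0.5183 0.2545] 81.93198675864726 85.67058823529412
tray ((511.39886474609375, 234.81915283203125), (260.7323913574219, 105.41058349609375), 89.80054473876953)
```

```bash
python3 - <<'E'
from h import *
d=np.load("masks_img.npz")
crop("scene",d["scene"],(270,160),17,22,"pics/s_gear.png")
crop("top",d["top"],(170,202),15,24,"pics/t_gear.png")
a=cv2.imread("pics/s_gear.png");b=cv2.imread("pics/t_gear.png")
cv2.imwrite("pics/both_gear.png",np.hstack([cv2.resize(a,(398,398)),cv2.resize(b,(398,398))]))
E
```

```text
(no output)
```

View pics/both_gear.png

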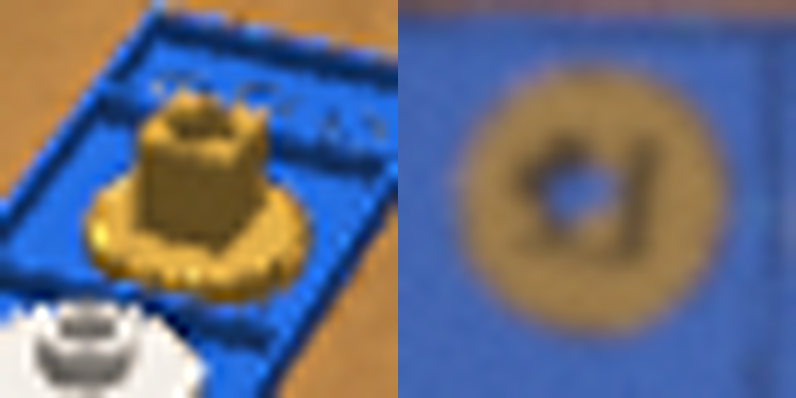

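View pics/m_both.png

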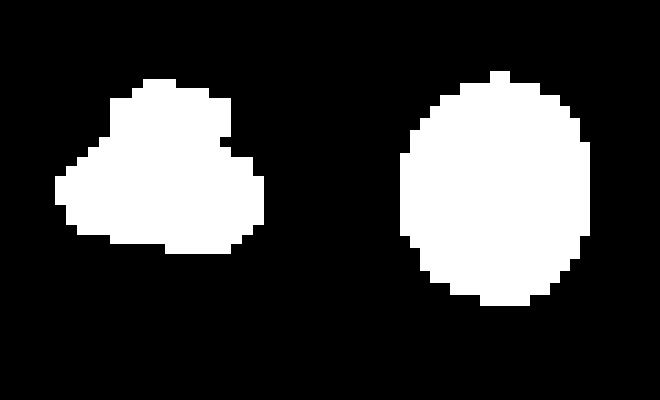

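```bash
cat > ov.py <<'E'
from fit import *
d=np.load("masks_img.npz")
def ov(n,c,h,xy,z,a,f=12):
    x0,y0=int(c[0])-h,int(c[1])-h
    im=cv2.resize(d[n][y0:y0+2*h,x0:x0+2*h],None,fx=f,fy=f,interpolation=cv2.INTER_CUBIC)[:,:,::-1].copy()
    P=lambda Q:((proj(n,place(Q,xy[0],xy[1],z,a))+.5-[x0,y0])*f).round().astype(np.int32)
    sq=np.array([[1,1,0],[-1,1,0],[-1,-1,0],[1,-1,0]])*.015
    for zz in (.012,.046): cv2.polylines(im,[P(sq+[0,0,zz])],1,(0,0,255) if zz>.02 else (255,255,0),1)
    for i in range(4): cv2.line(im,tuple(P(sq[i:i+1]+[0,0,.012])[0]),tuple(P(sq[i:i+1]+[0,0,.046])[0]),(0,255,0),1)
    cv2.polylines(im,[P(cyl(.0345,.012,.012)[:60])],1,(255,0,255),1)
    return im
E
python3 - <<'E'
from ov import *
rows=[]
for n,c,xy in (("scene",(270,160),(.5171,.2569)),("top",(170,202),(.5187,.2518))):
    rows.append(np.hstack([ov(n,c,16,xy,.004,np.radians(a),8) for a in (72,80,88)]))
cv2.imwrite("pics/ov1.png",np.vstack(rows))
E
```

```text
(no output)
```

View pics/ov1.png

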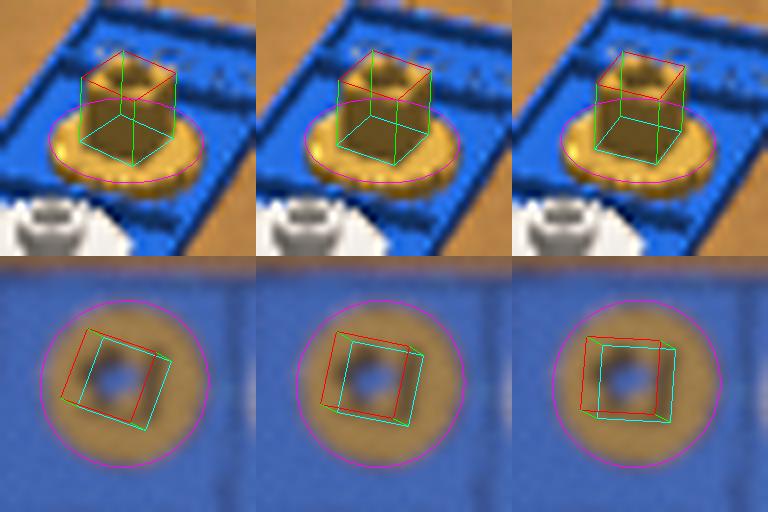

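```bash
python3 - <<'E'
from fit import *
d=np.load("masks_img.npz")
def fit(n,roi,ctr,z,T,g0):
    top=box(.015,.015,.046,.046)
    def cost(p):
        a=sil(n,[place(gear[1],p[0],p[1],z,p[2])],roi); b=sil(n,[place(top,p[0],p[1],z,p[2])],roi)
        return np.abs(np.clip(a-b,0,1)-T).sum()
    out=[]
    for a in np.radians(range(0,90,10)):
        x,y=ctr
        q=minimize(cost,[x,y,a],method="Nelder-Mead",options=dict(initial_simplex=np.array([[x,y,a],[x+.004,y,a],[x,y+.004,a],[x,y,a+.15]])))
        out.append((round(q.fun,2),np.round(q.x[:2],4),round(np.degrees(q.x[2])%90,1)))
    return sorted(out,key=lambda o:o[0])[:4]
# scene
roi=(255,143,285,184); a,b,c,e=roi; im=d["scene"][b:e,a:c].astype(float)
g=im[...,0]; blue=im[...,2]>im[...,0]
bright=170; dark=75
T=np.clip((bright-g)/(bright-dark),0,1); T[blue]=0
yy=np.arange(b,e)[:,None]; xx=np.arange(a,c)[None]
print(im[10:28,8:24,0].astype(int))
T[(yy>168)|(yy<153)|(xx<264)|(xx>276)|((yy<157)&(xx>266)&(xx<273))]=0
print(fit("scene",roi,(.517,.257),.004,T,None))
cv2.imwrite("pics/T.png",cv2.resize((T*255).astype(np.uint8),None,fx=12,fy=12,interpolation=0))
E
```

```text
[[ 22  30 123 216 133 100 104  99  99 135 211 223 146  42  43  39]
 [ 35  65 197 235 183  90  95  95 119 103 172 160 104  16  25  32]
 [ 34  68 131 141 150 155 157 189 218 212 162 104 102  12  21  18]
 [ 36  72  98  98 107 116 119 151 163 181 115  99  82  15  15  19]
 [ 39 128  99 101  97  97  98 104 105 116  97  99  82  28  31  26]
 [199 162  95 100  99  99 101  96 100 100 100 103 128  53  74  31]
 [227 158  93  98  99 100  99 102 100 102  99 102 143 217 148  73]
 [225 156  95  99 101 101  99 102  99 100 100  99 140 234 216 127]
 [224 157  92  96 100  99 101 100 100 101  99 133 218 229 228 164]
 [224 155 116  93  95  97  99  99 100  98 103 189 228 226 227 192]
 [225 218 212 177 119 114  92  94  92 103 190 225 226 226 228 164]
 [205 207 225 222 211 213 212 178 123 185 226 227 226 228 196 188]
 [142 216 214 228 228 226 229 224 214 225 229 226 237 133 169 131]
 [104 145 153 143 228 192 241 208 238 224 180 155 148  92 123  90]
 [ 58  71  99  87 144 124 144 131 133 139 110 107 101  92 106  49]
 [ 11  21  37  40  56  71  75  92  99 106  98  88  92  60  62  36]
 [131 207  24   0  16  26  31  47  59  61  65  50  49  38  35  39]
 [242 222 177 207   0   8  12  21  22  20  25  25  33  40  35  23]]
[(np.float64(43.31), array([0.5194, 0.2555]), np.float64(5.8)), (np.float64(43.51), array([0.5193, 0.2557]), np.float64(6.6)), (np.float64(43.87), array([0.5193, 0.2556]), np.float64(7.6)), (np.float64(44.21), array([0.5188, 0.2551]), np.float64(4.0))]
```

View pics/T.png

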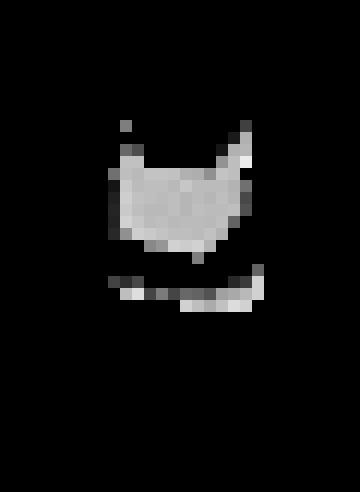

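```bash
cat > f3.py <<'E'
from fit import *
def darkfit(im0,roi,ctr,z,rowmax,rowmin):
    a,b,c,e=roi; im=im0[b:e,a:c].astype(float)
    g=im[...,0]; blue=im[...,2]>im[...,0]-10
    T=np.clip((218-g)/(218-100),0,1); T[blue]=0
    W=np.ones_like(T); yy=np.arange(b,e)[:,None]+0*g; W[(yy>rowmax)|(yy<rowmin)]=0
    top=box(.015,.015,.046,.046)
    def cost(p):
        A=sil("scene",[place(gear[1],p[0],p[1],z,p[2])],roi); B=sil("scene",[place(top,p[0],p[1],z,p[2])],roi)
        return (np.abs(np.clip(A-B,0,1)-T)*W).sum()
    out=[]
    for a in np.radians(range(0,90,10)):
        x,y=ctr
        q=minimize(cost,[x,y,a],method="Nelder-Mead",options=dict(initial_simplex=np.array([[x,y,a],[x+.004,y,a],[x,y+.004,a],[x,y,a+.15]])))
        out.append((round(float(q.fun),2),np.round(q.x[:2],4).tolist(),round(float(np.degrees(q.x[2])%90),1)))
    return sorted(out)[:4],T*W
E
python3 - <<'E'
from f3 import *
im=np.load("masks_img.npz")["scene"]
o,T=darkfit(im,(260,143,281,184),(.517,.257),.004,164,155)
print(*o,sep="\n")
cv2.imwrite("pics/T.png",cv2.resize((T*255).astype(np.uint8),None,fx=12,fy=12,interpolation=0))
E
```

```text
(13.25, [0.518, 0.2561], 85.4)
(13.25, [0.5182, 0.256], 85.6)
(13.25, [0.5183, 0.2559], 85.5)
(13.25, [0.5183, 0.2562], 85.5)
```

View pics/T.png

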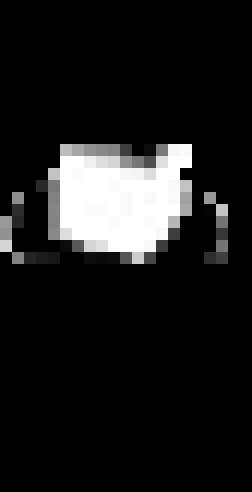

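The yaw estimates scatter between 75° and 85°, but the jaws will square the hub up as they close. Both cameras agree on the gear-to-shaft vector (−15, −375 mm), with a constant bias of about 5 mm in y between them. I'll go above the gear with the jaws across x (tool yaw 81°).

```bash
cat > mv.py <<'E'
from h import *
from scipy.spatial.transform import Rotation as R
def delta(tgt,psi=None,s=None):
    s=s or r.get_state(); M=R.from_quat(s["eef_rot"]).as_matrix()
    d=M.T@(np.array(tgt)-s["tool_pos"])*100
    p0=np.degrees(np.arctan2(M[1,0],M[0,0]))
    t=None if psi is None else ((p0-psi+180)%360-180)
    return np.round(d,2),t if t is None else round(t,1),round(p0,2)
def st():
    s=r.get_state(); M=R.from_quat(s["eef_rot"]).as_matrix()
    return dict(t=round(s["clock"],2),pos=np.round(s["tool_pos"],4).tolist(),psi=round(np.degrees(np.arctan2(M[1,0],M[0,0])),2),z=np.round(M[:,2],3).tolist(),F=np.round(s["contact_force"],1).tolist(),M=np.round(s["moment"],2).tolist(),op=round(s["opening"],3),q=np.round(s["q"],2).tolist())
E
python3 - <<'E'
from mv import *
for p in ((.43,-.3,.23),(.50,-.05,.23),(.5175,.2545,.20)): print(delta(p,81))
E
```

```text
(array([ 24.94, -16.38,   2.28]), np.float64(-54.3), np.float64(26.69))
(array([ 42.43, -35.58,   2.27]), np.float64(-54.3), np.float64(26.69))
(array([ 57.67, -62.  ,   5.27]), np.float64(-54.3), np.float64(26.69))
```

```bash
python3 -m inch '[[0,[5,-3,0.5],-8],[0,[9,-6,1],-16],[0,[13,-9,1.5],-24],[0,[17,-11,2],-32],[0,[21,-14,2.2],-40],[0,[25,-16.4,2.3],-48],[0,[28.5,-20,2.3],-54.3],[0,[32,-24,2.3],-54.3],[0,[35.5,-28,2.3],-54.3],[0,[39,-32,2.3],-54.3],[0,[42.4,-35.6,2.3],-54.3],[0,[45,-40,3],-54.3],[0,[47.5,-44.5,3.5],-54.3],[0,[50,-49,4],-54.3],[0,[52.5,-53,4.5],-54.3],[0,[55,-57.5,5],-54.3],[0,[57.7,-62,5.3],-54.3],[0,[57.7,-62,5.3],-54.3],[0,[57.7,-62,5.3],-54.3]]'
python3 - <<'E'
from mv import *
print(st())
a=viewer.snapshot("scene"); b=viewer.snapshot("top"); np.savez("img2.npz",scene=a,top=b)
p=proj("scene",[.5175,.2545,.1])[0]; q=proj("top",[.5175,.2545,.15])[0]
A=cv2.resize(a[100:190,220:330],None,fx=3.6,fy=3.6,interpolation=cv2.INTER_CUBIC); B=cv2.resize(b[150:240,115:225],None,fx=3.6,fy=3.6,interpolation=cv2.INTER_CUBIC)
cv2.imwrite("pics/above.png",np.hstack([A,B])[:,:,::-1])
E
```

```text
clock: 2.7
tool_pos: [0.5171, 0.2584, 0.1996]
eef_rot: [0.759, 0.651, 0.001, -0.001]
contact_force: [0.3, -0.7, -0.7]
opening: 1.002
{'t': 2.7, 'pos': [0.5171, 0.2584, 0.1996], 'psi': np.float64(81.29), 'z': [0.0, 0.002, -1.0], 'F': [0.3, -0.7, -0.7], 'M': [-0.05, -0.09, -0.03], 'op': 1.002, 'q': [-0.35, 0.71, -0.32, 1.76, 0.31, 0.72, -0.99]}
```

View pics/above.png

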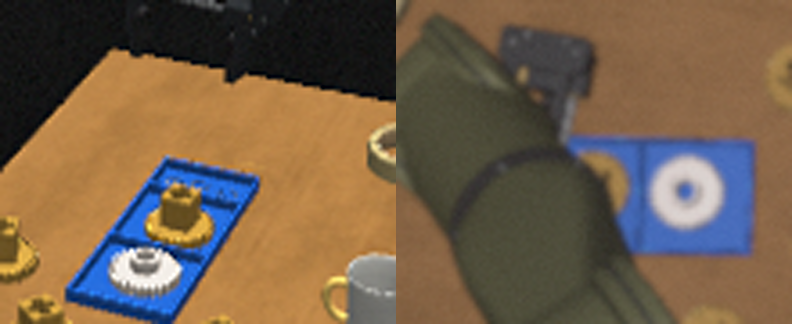

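The fingers show above the tray in the scene view (about (287,120) for one tip), while the top view is blocked by the forearm. I'll go lower, then compare fingers and hub in the scene view.

```bash
python3 -m inch '[[0,[0,0,5],0],[0,[0,0,9.5],0],[0,[0,0,11.5],0],[0,[0,0,11.5],0],[0,[0,0,11.5],0]]'
python3 - <<'E'
from mv import *
print(st())
a=viewer.snapshot("scene"); np.savez("img3.npz",scene=a)
f=9;x0,y0=230,115
A=cv2.resize(a[y0:y0+65,x0:x0+85],None,fx=f,fy=f,interpolation=cv2.INTER_CUBIC)[:,:,::-1].copy()
s=r.get_state();M=R.from_quat(s["eef_rot"]).as_matrix()
# fingertip inner corners: +-44mm along y, +-9 along x, z=14mm
for sy in(-1,1):
    Q=np.array([[sx*.009,sy*.044,.014] for sx in(-1,1)])@M.T+s["tool_pos"]
    uv=((proj("scene",Q)+.5-[x0,y0])*f).round().astype(int)
    print(proj("scene",Q).round(1).tolist())
    cv2.line(A,tuple(map(int,uv[0])),tuple(map(int,uv[1])),(0,0,255),1)
cv2.imwrite("pics/low.png",A)
E
```

```text
clock: 3.3
tool_pos: [0.5186, 0.2527, 0.0853]
eef_rot: [0.761, 0.648, -0.0, 0.001]
contact_force: [1.4, 0.0, 0.3]
opening: 1.001
{'t': 3.3, 'pos': [0.5186, 0.2527, 0.0853], 'psi': np.float64(80.84), 'z': [0.0, -0.001, -1.0], 'F': [1.4, 0.0, 0.3], 'M': [-0.01, -0.04, 0.03], 'op': 1.001, 'q': [-0.4, 0.88, -0.23, 1.83, 0.4, 0.48, -1.07]}
[[257.8, 145.8], [260.4, 143.5]]
[[279.8, 152.7], [282.3, 150.4]]
```

View pics/low.png

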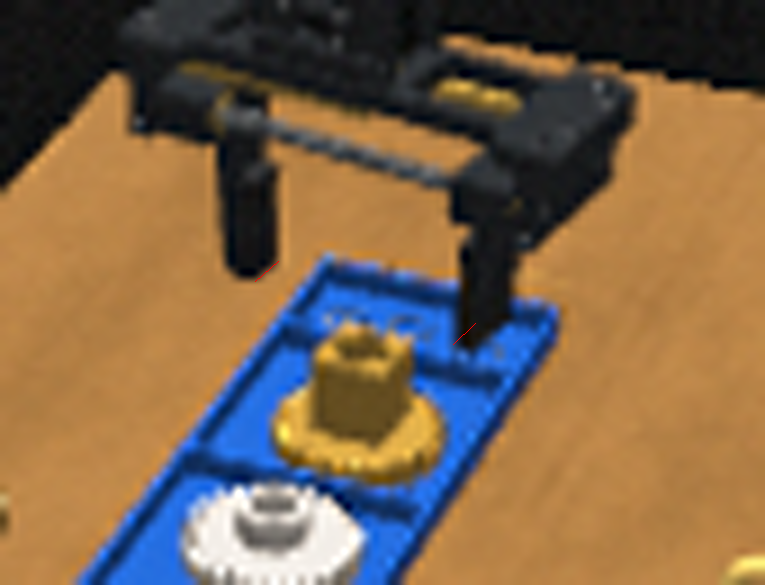

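The fingertips sit within about 1 px of their projected positions (left tip about (258,144), right tip about (281,152)), and the hub is midway between them at (270,156). I'll descend and grip.

```bash
python3 -m inch '[[0,[0.1,0,3],0],[0,[0.15,0,5.1],0],[0,[0.15,0,5.1],0],[0,[0.15,0,5.1],0],[0.4,[0.15,0,5.1],0],[0.6,[0.15,0,5.1],0],[0.8,[0.15,0,5.1],0],[1,[0.15,0,5.1],0],[1,[0.15,0,5.1],0],[1,[0.15,0,5.1],0],[1,[0.15,0,5.1],0],[1,[0.15,0,5.1],0]]' 40
python3 - <<'E'
from mv import *
print(st())
E
```

```text
clock: 4.55
tool_pos: [0.518, 0.2561, 0.0336]
eef_rot: [0.76, 0.649, -0.0, 0.0]
contact_force: [1.2, 0.4, 0.1]
opening: 0.338
{'t': 4.55, 'pos': [0.518, 0.2561, 0.0336], 'psi': np.float64(80.99), 'z': [0.0, -0.0, -1.0], 'F': [1.2, 0.4, 0.1], 'M': [-0.02, -0.11, -0.08], 'op': 0.338, 'q': [-0.43, 0.96, -0.19, 1.84, 0.43, 0.38, -1.09]}
```

The opening of 0.338 × 88 = 29.7 mm matches the 30 mm hub, so the gear is gripped. Next come the lift and carry.

```bash
python3 - <<'E'
from mv import *
print(delta((.503,-.1205,.18),94.8))
E
python3 -m inch '[[1,[0,0,-3],0],[1,[0,0,-7],0],[1,[0,0,-12],0],[1,[0,0,-14.6],0],[1,[0,0,-14.6],0],[1,[0,0,-14.6],0]]'
python3 - <<'E'
from mv import *
print(st()); print(delta((.503,-.1205,.18),94.8))
a=viewer.snapshot("scene"); f=7;x0,y0=215,85
cv2.imwrite("pics/lift.png",cv2.resize(a[y0:y0+80,x0:x0+105],None,fx=f,fy=f,interpolation=cv2.INTER_CUBIC)[:,:,::-1])
E
```

```text
(array([-37.44,   4.41, -14.63]), np.float64(-13.8), np.float64(80.99))
clock: 5.15
tool_pos: [0.5178, 0.2557, 0.1794]
eef_rot: [0.761, 0.649, -0.0, 0.0]
contact_force: [0.7, 0.3, -2.2]
opening: 0.34
{'t': 5.15, 'pos': [0.5178, 0.2557, 0.1794], 'psi': np.float64(80.98), 'z': [-0.0, -0.001, -1.0], 'F': [0.7, 0.3, -2.2], 'M': [-0.08, -0.04, -0.05], 'op': 0.34, 'q': [-0.36, 0.73, -0.31, 1.78, 0.33, 0.68, -1.01]}
(array([-37.39,   4.44,  -0.04]), np.float64(-13.8), np.float64(80.98))
```

View pics/lift.png

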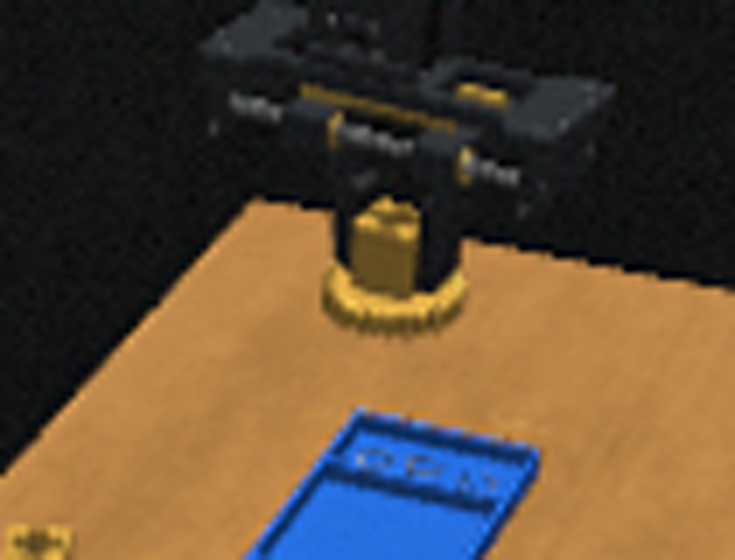

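The gear is lifted level in the jaws at about (271,125) in the scene view. Now I'll carry it over the shaft.

```bash
python3 -m inch '[[1,[-3,0.4,0],-4],[1,[-7,0.8,0],-8],[1,[-11.5,1.4,0],-12],[1,[-16,1.9,0],-13.8],[1,[-20.5,2.4,0],-13.8],[1,[-25,3,0],-13.8],[1,[-29.5,3.5,0],-13.8],[1,[-33.5,4,0],-13.8],[1,[-36.5,4.4,0],-13.8],[1,[-37.4,4.4,0],-13.8],[1,[-37.4,4.4,0],-13.8],[1,[-37.4,4.4,0],-13.8],[1,[-37.4,4.4,0],-13.8]]'
python3 - <<'E'
from mv import *
print(st())
a=viewer.snapshot("scene"); b=viewer.snapshot("top"); np.savez("img4.npz",scene=a,top=b)
f=6
A=cv2.resize(a[165:250,185:250],None,fx=f,fy=f,interpolation=cv2.INTER_CUBIC);B=cv2.resize(b[165:250,252:317],None,fx=f,fy=f,interpolation=cv2.INTER_CUBIC)
cv2.imwrite("pics/over.png",np.hstack([A,B])[:,:,::-1])
E
```

```text
clock: 6.5
tool_pos: [0.5031, -0.1176, 0.1795]
eef_rot: [0.676, 0.737, 0.0, -0.001]
contact_force: [-0.4, 0.5, -0.6]
opening: 0.337
{'t': 6.5, 'pos': [0.5031, -0.1176, 0.1795], 'psi': np.float64(95.0), 'z': [-0.0, 0.002, -1.0], 'F': [-0.4, 0.5, -0.6], 'M': [-0.06, -0.1, -0.02], 'op': 0.337, 'q': [0.41, 0.69, -0.45, 1.95, 0.5, 0.61, -0.27]}
```

View pics/over.png

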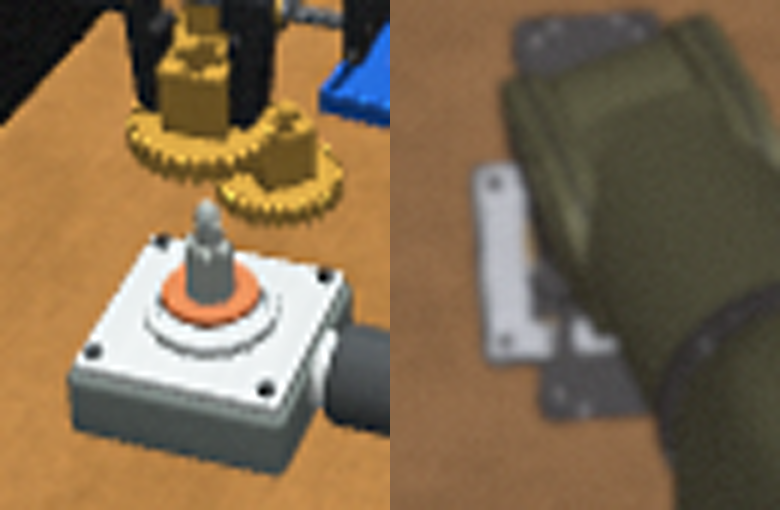

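The scene view shows the gripped gear (disc at about (218,189)) above the shaft tip (about (219,199)). In the top view the forearm hides it. I'll fit both in the same scene picture so that the camera bias cancels.

```bash
python3 - <<'E'
from fit import *
from mv import st
a=np.load("img4.npz")["scene"]
# disc fit
roi=(200,176,222,198); x0,y0,x1,y1=roi; im=a[y0:y1,x0:x1].astype(float)
# brass vs table: show saturation
hsv=cv2.cvtColor(a[y0:y1,x0:x1],cv2.COLOR_RGB2HSV)
np.set_printoptions(linewidth=200)
print(hsv[...,1]); print(hsv[...,0])
# subject overlay
f=9; X0,Y0=195,165; 
A=cv2.resize(a[Y0:Y0+62,X0:X0+60],None,fx=f,fy=f,interpolation=cv2.INTER_CUBIC)[:,:,::-1].copy()
def draw(P,col,closed=1): cv2.polylines(A,[((proj("scene",P)+.5-[X0,Y0])*f).round().astype(np.int32)],closed,col,1)
g=(.5031,-.1176,.1499); s=(.502,-.1175,0); ps=np.radians(5)
for z in (0,.012): draw(place(cyl(.0345,z,z)[:60],*g,0),(255,0,255))
sq=np.array([[1,1,0],[-1,1,0],[-1,-1,0],[1,-1,0]])*.015
draw(place(sq+[0,0,.046],*g,ps),(0,0,255)); draw(place(sq+[0,0,.012],*g,ps),(0,0,255))
draw(place(cyl(.032,.053,.053)[:60],*s,0),(255,255,0)); draw(place(cyl(.024,.063,.063)[:60],*s,0),(0,255,0))
draw(place(cyl(.006,.093,.093)[:60],*s,0),(255,0,0)); draw(place(np.array([[0,0,.113],[0,0,.093]]),*s,0),(0,0,255),0)
cv2.imwrite("pics/ov2.png",A)
E
```

```text
[[156 156 158 156 156 155 159 123  44  36  89 168 172 173 174 172 169 171 172 171 172 173]
 [157 157 154 158 158 157 160  88  76  35  82 162 171 173 175 172 171 175 171 174 174 174]
 [159 159 156 155 160 157 157 134  51  57  26 159 173 168 173 175 173 169 171 172 171 173]
 [159 157 159 158 157 156 155 147  98  39  46 145 167 169 173 168 178 179 168 178 172 171]
 [156 158 158 158 158 156 157 150 111  53  67 138 165 177 181 167 176 168 179 169 175 179]
 [158 159 156 156 155 158 157 157 174 104  31 144 171 168 168 169 174 168 168 174 170 170]
 [158 157 155 155 155 155 157 163 151 153  55 131 174 174 179 176 171 174 172 172 176 171]
 [157 155 154 155 155 155 154 172 171 152 102 152 172 176 168 177 172 179 174 172 179 172]
 [160 156 154 155 155 155 166 176 174 174 174 173 173 178 171 172 169 170 176 176 177 167]
 [155 154 155 153 155 157 166 172 172 173 175 173 172 179 179 173 173 173 178 171 177 178]
 [157 153 157 155 151 152 169 181 174 175 174 171 168 172 175 176 181 172 170 171 169 173]
 [157 157 159 155 151 158 169 164 174 170 171 173 173 175 175 176 179 174 177 171 174 169]
 [158 15
[... 2205 characters left out ...]
6  20  20  20  19  20  20  20  20  20  20  20  20  21  20  20]
 [ 16  16  16  16  16  16  16  17  20  20  19  19  20  20  20  22  20  21  20  20  20  20]
 [ 16  16  16  16  16  16  16  16  18  19  19  20  20  19  20  21  19  19  20  20  20  19]
 [ 16  16  16  16  16  16  16  16  16  16  19  19  20  20  20  19  20  20  20  20  20  19]
 [ 16  16  16  16  16  16  15  16  16  16  16  16  19  17  19  20  17  20  20  19  21  19]
 [ 16  15  16  16  16  16  16  16  16  16  16  16  16  16  17  17  16  19  17  16  18  20]
 [ 16  16  16  16  16  16  15  16  16  16  16  16  16  16  16  16  16  16  16  16  16  21]
 [ 16  16  16  16  16  16  16  16  16  16  16  15  16  16  16  16  16  16  16  15  16  19]]
```

View pics/ov2.png

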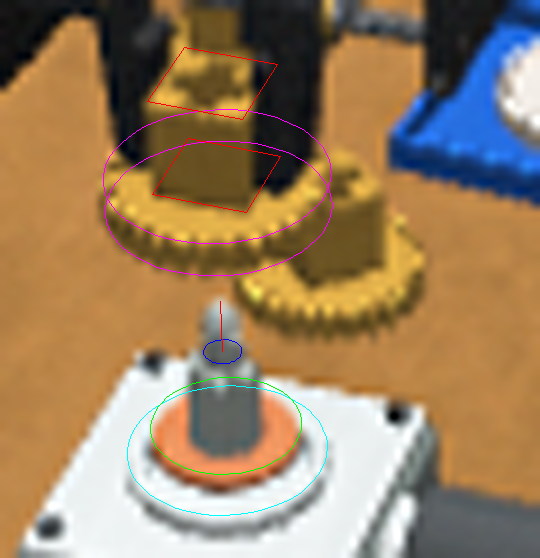

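```bash
cat > f4.py <<'E'
from fit import *
def discfit(a,z,roi,ctr,rad=.0338,psi=0):
    x0,y0,x1,y1=roi
    hsv=cv2.cvtColor(a[y0:y1,x0:x1],cv2.COLOR_RGB2HSV).astype(float)
    T=np.clip((hsv[...,0]-16)/4,0,1)*(hsv[...,1]>110)*(hsv[...,0]<30)
    def cost(p):
        return np.abs(sil("scene",[place(cyl(rad,0,.012),p[0],p[1],z,0),place(gear[1],p[0],p[1],z,psi)],roi)-T).sum()
    x,y=ctr
    q=minimize(cost,[x,y],method="Nelder-Mead",options=dict(initial_simplex=[[x,y],[x+.004,y],[x,y+.004]]))
    return q.x.round(4).tolist(),round(q.fun,1),T.size
E
python3 - <<'E'
from f4 import *
a=np.load("img4.npz")["scene"]; ps=np.radians(5)
for roi in ((200,185,222,198),(200,187,221,200)):
  for rad in (.033,.0338,.0345):
    print(roi,rad,discfit(a,.1499,roi,(.503,-.1176),rad,ps))
# shaft: gray pixels; columns
X0,Y0,X1,Y1=208,195,232,222
im=a[Y0:Y1,X0:X1].astype(int); sat=im.max(2)-im.min(2)
np.set_printoptions(linewidth=220)
print(sat); print(im[...,1])
E
```

```text
(200, 185, 222, 198) 0.033 ([0.5007, -0.1173], np.float64(12.4), 286)
(200, 185, 222, 198) 0.0338 ([0.5022, -0.1178], np.float64(12.2), 286)
(200, 185, 222, 198) 0.0345 ([0.5024, -0.1169], np.float64(12.3), 286)
(200, 187, 221, 200) 0.033 ([0.5022, -0.1186], np.float64(7.2), 273)
(200, 187, 221, 200) 0.0338 ([0.5021, -0.1172], np.float64(7.2), 273)
(200, 187, 221, 200) 0.0345 ([0.5023, -0.1164], np.float64(7.3), 273)
[[114 117 118 118 112 112  99  88 115  79  86 110  93 103 123 149 154 154 155 121  53  63  73  69]
 [116 116 117 119 118 117 115 114 118 110 110 117 110  81 158 143 151 151 151 149 116  59  70 107]
 [114 115 119 119 118 117 114 114 113 116 118 124 121  74 112 152 137 132 152 153 150 125 146 150]
 [113 116 118 116 115 113 112 114 114 119  90  38  98  86  70 100 103 158 138 156 152 154 153 153]
 [117 116 118 115 116 113 111 113 116  87  10   9   9  65  89  55  71 104  94 124 109 163 106 162]
 [118 116 115 113 112 111 112 115 116  56  11   8   9  38 118  74  71  67  67  82  68  97  69  97]
 [116 113 114 115 113 112 115 117 118  50   9   7   6  32 126 110  93  86  57  65  70
[... 3968 characters left out ...]
2 207]
 [241 241 236 137  71 150 151 150 142 124 106 106 102 117 119 145 152 152 144  95 180 203 243 217]
 [241 228 243 206 129 102 136 149 149 144 139 142 140 143 146 151 149 125  98 144 241 216 242 187]
 [242 220 246 205 239 134  76 110 135 148 149 150 151 151 141 129 119  73 144 239 246 237 238 209]
 [243 186 249 241 247 239 186  90  69  85  95 108 108  94  80  72 153 236 236 245 244 243 157 221]
 [244 169 210 250 245 246 243 238 238 147  93  66 104 146 193 236 238 245 242 244 244 183 144 243]
 [245 236 175 188 240 248 245 247 249 241 238 238 237 238 241 245 244 242 246 225 158 121 200 247]
 [243 244 237 107 151 203 243 249 246 246 247 245 244 244 243 246 247 228 209 134 112 210 241 244]]
```

```bash
python3 -c "
from mv import *
print(st())"; python3 -m inch '[[1,[0,0,1.5],0],[1,[0,0,2.8],0],[1,[0,0,2.8],0],[1,[0,0,2.8],0],[1,[0,0,2.8],0]]'
python3 - <<'E'
from mv import *
print(st())
a=viewer.snapshot("scene"); print(st()); np.savez("img5.npz",scene=a)
E
python3 - <<'E'
from f4 import *
a=np.load("img5.npz")["scene"]; ps=np.radians(5)
f=9; X0,Y0=195,165; 
A=cv2.resize(a[Y0:Y0+62,X0:X0+60],None,fx=f,fy=f,interpolation=cv2.INTER_CUBIC)[:,:,::-1]
cv2.imwrite("pics/near.png",A)
E
```

```text
{'t': 6.6, 'pos': [0.5032, -0.1183, 0.1797], 'psi': np.float64(94.96), 'z': [0.0, 0.001, -1.0], 'F': [-0.0, 0.8, -1.3], 'M': [-0.03, -0.1, -0.01], 'op': 0.338, 'q': [0.41, 0.69, -0.45, 1.95, 0.5, 0.61, -0.27]}
clock: 7.1
tool_pos: [0.5034, -0.1197, 0.1523]
eef_rot: [0.677, 0.736, 0.0, 0.0]
contact_force: [-0.6, -0.1, -1.7]
opening: 0.338
{'t': 7.1, 'pos': [0.5034, -0.1197, 0.1523], 'psi': np.float64(94.82), 'z': [0.001, -0.0, -1.0], 'F': [-0.6, -0.1, -1.7], 'M': [-0.01, -0.08, 0.02], 'op': 0.338, 'q': [0.39, 0.73, -0.41, 1.97, 0.54, 0.54, -0.3]}
{'t': 7.15, 'pos': [0.5034, -0.1199, 0.1524], 'psi': np.float64(94.81), 'z': [0.001, -0.0, -1.0], 'F': [-0.3, 0.9, -1.3], 'M': [-0.07, -0.11, -0.02], 'op': 0.342, 'q': [0.39, 0.73, -0.41, 1.97, 0.54, 0.54, -0.3]}
```

View pics/near.png

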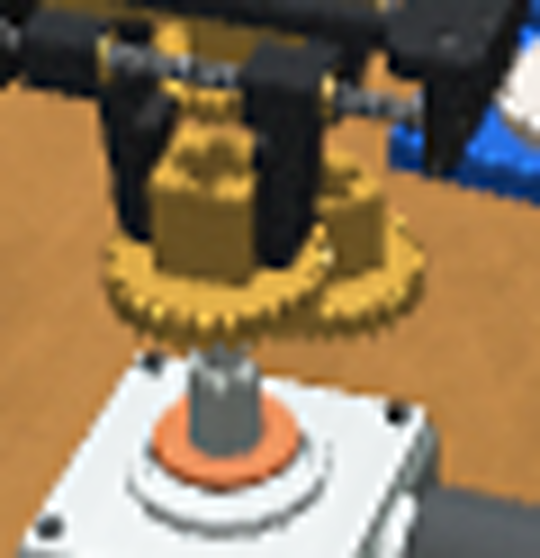

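```bash
python3 - <<'E'
from f4 import *
a=np.load("img5.npz")["scene"]; ps=np.radians(5)
for roi in ((202,193,217,207),(202,193,219,204),(202,191,218,206)):
  for rad in (.0335,.034,.0345):
    print(roi,rad,discfit(a,.1228,roi,(.503,-.1199),rad,ps))
b=np.load("masks_img.npz")["scene"]
# shaft fit in first picture: dark gray shaft hull vs rest: cylinders splines+pilot
roi=(210,194,230,216); x0,y0,x1,y1=roi
im=b[y0:y1,x0:x1].astype(float); sat=im.max(2)-im.min(2); T=np.clip((60-sat)/50,0,1)*(im[...,1]<215)
T2=np.clip((110-sat)/100,0,1)
W=np.ones_like(T); 
W[:, :]=0; W[(np.arange(y0,y1)>=208),:]=1; W[np.arange(y0,y1)<204,:]=1
W[:, :3]=0; W[:, -4:]=0
c8=np.array([[.011,.004],[.004,.011],[-.004,.011],[-.011,.004],[-.011,-.004],[-.004,-.011],[.004,-.011],[.011,-.004]])
spl=np.vstack([np.c_[c8,np.full(8,z)] for z in (.063,.089)])
pil=np.vstack([np.c_[C*.006,np.full(60,z)] for z in (.089,.108)]+[np.c_[C*.0025,np.full(60,.113)]])
def cost(p): return (np.abs(sil("scene",[place(spl,p[0],p[1],0,np.radians(5)),place(pil,p[0],p[1],0,0)],roi)-T2)*W).sum()
for s in ((.502,-.1175),(.504,-.12),(.5,-.114)):
    q=minimize(cost,s,method="Nelder-Mead",options=dict(initial_simplex=[s,[s[0]+.004,s[1]],[s[0],s[1]+.004]])); print("shaft",q.x.round(4),q.fun)
E
```

```text
(202, 193, 217, 207) 0.0335 ([0.5027, -0.1201], np.float64(5.5), 210)
(202, 193, 217, 207) 0.034 ([0.503, -0.1195], np.float64(5.5), 210)
(202, 193, 217, 207) 0.0345 ([0.5033, -0.119], np.float64(5.6), 210)
(202, 193, 219, 204) 0.0335 ([0.5028, -0.1201], np.float64(6.7), 187)
(202, 193, 219, 204) 0.034 ([0.5031, -0.1199], np.float64(6.8), 187)
(202, 193, 219, 204) 0.0345 ([0.5034, -0.1189], np.float64(6.8), 187)
(202, 191, 218, 206) 0.0335 ([0.5024, -0.1197], np.float64(8.9), 240)
(202, 191, 218, 206) 0.034 ([0.503, -0.1195], np.float64(8.9), 240)
(202, 191, 218, 206) 0.0345 ([0.5032, -0.1189], np.float64(9.1), 240)
shaft [ 0.5037 -0.1212] 16.525294117647057
shaft [ 0.5036 -0.1212] 16.642156862745097
shaft [ 0.5037 -0.121 ] 16.50843137254902
```

The gear fits at the TCP (0.503, −0.120). Shaft estimates in y are −0.117 (tip), −0.118 (screws), −0.118 (top view, bias-corrected) and −0.121 (silhouette), with x about 0.503. I'll take y = −0.1187 and feel my way down over the coned tip.

```bash
python3 -m inch '[[1,[0.17,0,0],0],[1,[0.17,0,0],0],[1,[0.17,0,0.6],0],[1,[0.17,0,1.2],0],[1,[0.17,0,1.6],0],[1,[0.17,0,2],0],[1,[0.17,0,2],0],[1,[0.17,0,2],0]]'
python3 - <<'E'
from mv import *
print(st())
a=viewer.snapshot("scene"); f=9; X0,Y0=195,165; print(st())
A=cv2.resize(a[Y0:Y0+62,X0:X0+60],None,fx=f,fy=f,interpolation=cv2.INTER_CUBIC)[:,:,::-1]
cv2.imwrite("pics/pilot.png",A)
E
```

```text
clock: 7.95
tool_pos: [0.5027, -0.1184, 0.1316]
eef_rot: [0.677, 0.736, -0.0, -0.0]
contact_force: [0.6, 0.3, -0.6]
opening: 0.34
{'t': 7.95, 'pos': [0.5027, -0.1184, 0.1316], 'psi': np.float64(94.8), 'z': [-0.0, -0.0, -1.0], 'F': [0.6, 0.3, -0.6], 'M': [-0.08, -0.04, -0.0], 'op': 0.34, 'q': [0.37, 0.76, -0.37, 1.99, 0.56, 0.49, -0.33]}
{'t': 8.0, 'pos': [0.5029, -0.1184, 0.1318], 'psi': np.float64(94.8), 'z': [0.0, -0.0, -1.0], 'F': [-0.4, -0.8, -1.0], 'M': [-0.06, -0.07, -0.01], 'op': 0.337, 'q': [0.37, 0.76, -0.37, 1.99, 0.56, 0.49, -0.33]}
```

View pics/pilot.png

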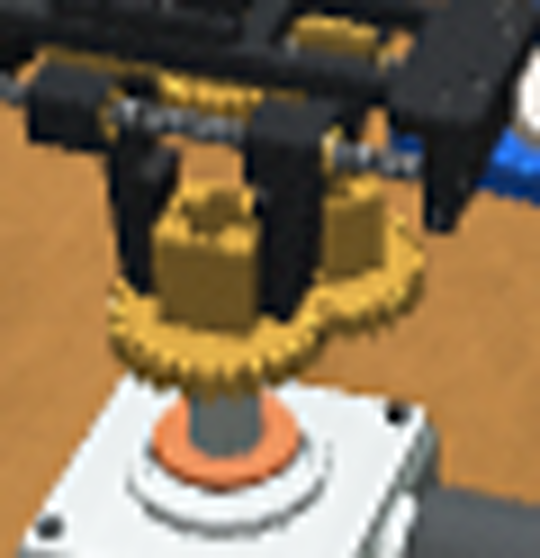

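The disc hides the pilot, and with the underside at 102 mm there is no contact force. The gear is therefore on the pilot, so I continue onto the splines in small steps.

```bash
python3 -m inch '[[1,[0,0,0.4],0],[1,[0,0,0.8],0],[1,[0,0,1.2],0],[1,[0,0,1.4],0],[1,[0,0,1.4],0],[1,[0,0,1.4],0]]'; python3 -c "
from mv import *
print(st())"
```

```text
clock: 8.6
tool_pos: [0.5028, -0.1184, 0.1177]
eef_rot: [0.677, 0.736, -0.0, -0.0]
contact_force: [-1.2, -0.0, -1.8]
opening: 0.338
{'t': 8.6, 'pos': [0.5028, -0.1184, 0.1177], 'psi': np.float64(94.79), 'z': [-0.0, -0.0, -1.0], 'F': [-1.2, -0.0, -1.8], 'M': [-0.03, -0.08, 0.03], 'op': 0.338, 'q': [0.36, 0.78, -0.35, 2.0, 0.58, 0.46, -0.35]}
```

The underside is at 88 mm, below the spline ends, with no contact force, so the bore has meshed. Now down to the washer and nearly home.

```bash
python3 -m inch '[[1,[0,0,0.7],0],[1,[0,0,1.4],0],[1,[0,0,2],0],[1,[0,0,2.5],0],[1,[0,0,2.9],0],[1,[0,0,3.2],0],[1,[0,0,3.4],0],[1,[0,0,3.4],0],[1,[0,0,3.4],0],[1,[0,0,3.4],0]]' 55; python3 -c "
from mv import *
print(st())"
```

```text
clock: 9.6
tool_pos: [0.5025, -0.1184, 0.0841]
eef_rot: [0.677, 0.736, -0.0, 0.0]
contact_force: [-1.8, 0.4, 4.8]
opening: 0.333
{'t': 9.6, 'pos': [0.5025, -0.1184, 0.0841], 'psi': np.float64(94.79), 'z': [-0.0, -0.0, -1.0], 'F': [-1.8, 0.4, 4.8], 'M': [0.05, 0.31, 0.04], 'op': 0.333, 'q': [0.32, 0.84, -0.29, 2.01, 0.63, 0.38, -0.39]}
```

The washer spring is being pushed: 4.8 N plus about 1.5 N of gear weight, with roughly 1.5 mm left. Now I press home in small steps.

```bash
python3 -m inch '[[1,[0,0,0.05],0],[1,[0,0,0.1],0],[1,[0,0,0.15],0],[1,[0,0,0.2],0],[1,[0,0,0.2],0],[1,[0,0,0.2],0]]'; python3 -c "
from mv import *
print(st())"
```

```text
clock: 10.2
tool_pos: [0.5025, -0.1184, 0.0826]
eef_rot: [0.677, 0.736, -0.0, 0.0]
contact_force: [-2.9, 1.1, 11.2]
opening: 0.331
{'t': 10.2, 'pos': [0.5025, -0.1184, 0.0826], 'psi': np.float64(94.8), 'z': [0.0, -0.001, -1.0], 'F': [-2.9, 1.1, 11.2], 'M': [0.17, 0.55, 0.03], 'op': 0.331, 'q': [0.32, 0.84, -0.29, 2.01, 0.63, 0.37, -0.39]}
```

```bash
python3 -m inch '[[1,[0,0,0.05],0],[1,[0,0,0.1],0],[1,[0,0,0.1],0],[1,[0,0,0.1],0],[1,[0,0,0.1],0]]'; python3 - <<'E'
from mv import *
print(st())
a=viewer.snapshot("scene"); print(st()); b=viewer.snapshot("top"); np.savez("img9.npz",scene=a)
f=9; X0,Y0=190,175
A=cv2.resize(a[Y0:Y0+66,X0:X0+80],None,fx=f,fy=f,interpolation=cv2.INTER_CUBIC)[:,:,::-1].copy()
def draw(P,col,closed=1): cv2.polylines(A,[((proj("scene",P)+.5-[X0,Y0])*f).round().astype(np.int32)],closed,col,1)
cv2.imwrite("pics/home.png",A); cv2.imwrite("pics/scene_end.png",a[:,:,::-1])
E
```

```text
clock: 10.7
tool_pos: [0.5025, -0.1184, 0.0825]
eef_rot: [0.677, 0.736, -0.0, 0.001]
contact_force: [-5.0, 1.5, 20.3]
opening: 0.34
{'t': 10.7, 'pos': [0.5025, -0.1184, 0.0825], 'psi': np.float64(94.8), 'z': [0.001, -0.001, -1.0], 'F': [-5.0, 1.5, 20.3], 'M': [0.14, 1.01, 0.01], 'op': 0.34, 'q': [0.32, 0.84, -0.29, 2.01, 0.63, 0.37, -0.39]}
{'t': 10.75, 'pos': [0.5025, -0.1184, 0.0825], 'psi': np.float64(94.8), 'z': [0.001, -0.001, -1.0], 'F': [-4.5, 1.1, 19.6], 'M': [0.18, 1.01, 0.05], 'op': 0.341, 'q': [0.32, 0.84, -0.29, 2.01, 0.63, 0.37, -0.39]}
```

View pics/home.png

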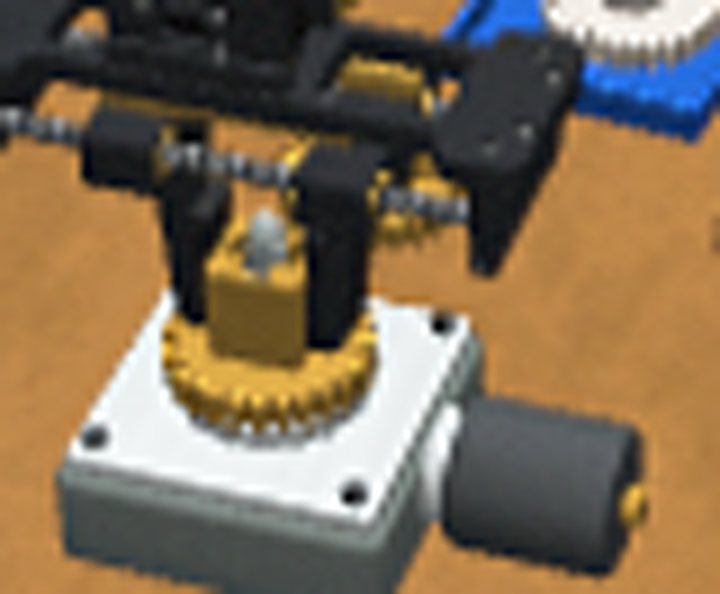

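View pics/scene_end.png

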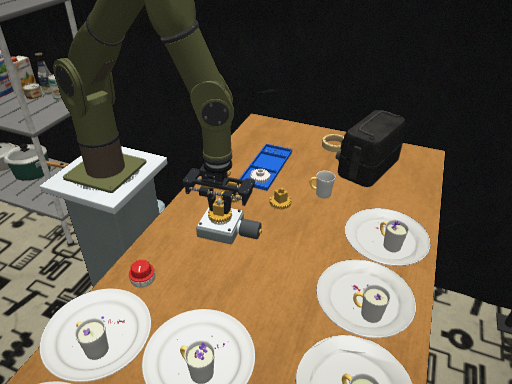

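The picture shows the disc sitting on the stop ring (about (219,221)), with the washer hidden under it and the shaft tip out of the hub top at (219,201). The last 1 mm of commanded travel gave no motion, only about 20 N of force, so the gear is against the hard stop. The white gear, cup and timer have not moved. Handing in.

```bash
python3 -c "
from mv import *
print(st()); print(r.finish_job())"
```

```text
{'t': 10.8, 'pos': [0.5025, -0.1184, 0.0825], 'psi': np.float64(94.8), 'z': [0.001, -0.001, -1.0], 'F': [-5.0, 1.3, 20.2], 'M': [0.21, 1.07, 0.03], 'op': 0.336, 'q': [0.32, 0.84, -0.29, 2.01, 0.63, 0.37, -0.39]}
the job is handed in; nothing more can be done
None
```

The brass gear from the blue tray is home on the stop ring. I handed in at 10.8 s with the gripper still holding it at 55 N and pressing down with about 20 N. It was the farthest-left of the four look-alikes. I turned it to the gearbox's yaw of about 5° and slid it down over the splines, pushing the washer down.

**Last checks:**
- **Height:** the gear's underside works out at about 52.9 mm, against 53 mm for home.
- **Hard stop:** a further 1 mm of commanded travel produced force but no movement.
- **Grip:** the opening is about 29.6 mm on the 30 mm hub, so the gear is still held.
- **Scene picture:** the disc sits on the ring and the shaft tip shows above the hub. The white gear, cup and timer look unmoved.

**What disagreed or could not be checked:**
- The two cameras differed by about 5 mm in y.
- My estimates of the shaft's y spread over about 4 mm. I settled this by measuring gear and shaft together in the scene view and feeling for contact on the way down.
- The gear's yaw before gripping was only known to within about 5°; the jaws squared it up.
- The arm hid the gear from the top camera during fitting, so the last visual checks used the scene view alone.
- A side force of about 5 N remained while pressing.

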